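Nest the tumblers and lift the carrying tray

ROBOT

A 7-joint arm with a two-finger parallel gripper is mounted at the origin on the work surface. World frame = base frame: x ahead of the robot, y to its left, z up, the work surface at z = 0. Lengths are in m, angles in rad, forces in N, time in s.
With the tool pointing down it reaches from about 0.4 to 0.85 m from the base axis. Payload 10.4 kg.
Tool frame: the origin (TCP) lies at the very end of the fingers, on their centre line; the grasp point (between the pads) lies 19 mm behind it (grip_point_offset is the distance from the TCP to the grasp point, in m); z points along the fingers, y is the line along which they close (so a half turn about z gives the same grasp; the last joint's range is limited). The gripper opens to 87 mm and grips with 3 to 60 N. Pads are 19 mm wide; open, the fingers measure 117 mm over their backs; the gripper's body (75 mm by 190 mm) begins 51 mm behind the grasp point.
Start: joints at [1.265, 0.332, -0.065, 1.46, 0.022, 1.35, -0.088], TCP at [0.174, -0.6, 0.223] pointing down, gripper open.
Joint ranges: [-2.6, 2.6], [-0.5, 2.12], [-1.47, 1.34], [0.16, 2.42], [-1.27, 4.41], [0.06, 2.06], [-2.6, 2.6]. Speed limits (rad/s): [2.22, 2.22, 2.79, 2.79, 3.14, 3.14, 3.14].

INTERFACE

Orientations are given as a unit quaternion [x, y, z, w].
In Python, from bench import * gives the robot as it stands.
- The arm moves only by the tool play_rows, never from a script. Its argument "increments" is text: rows parted by semicolons, each of 7 numbers parted by spaces: the turn, a rotation vector about the tool's x, y, z in rad, then the shift along the tool's x, y, z in m, then the opening, from 0 (shut) to 1 (fully open). A call has 1 to 8 rows; each row is the pose to reach, as a shift and turn from the pose commanded when the call began, along the tool's axes at that moment; what a row does not reach only later rows make up. A row lasts 1/10 s, in which the tool goes at most 50 mm and 8.59 degrees, less where a joint would pass 70% of its speed; a pose out of reach is approached as far as the arm can. A call with a gripper value outside its range is refused whole. The fingers move at their own pace and stop on an object; "grip_force" is the grip in N (left out, the last holds). Time passes only in rows, so rows that repeat a pose let the fingers close. It gives the time, the measured TCP pose, the force, the opening and the grip force at its end, in the units of the state.
- read_state(): the state, without advancing time (a new reading comes with each control period).
- camera(name): name is "side" or "top"; returns a dict with "color" (400x640x3 uint8, red, green, blue), "fx", "fy", "cx", "cy" (pixels), "camera_from_world" (4x4, takes a point from world to camera coordinates). Camera axes: x right, y down, z forward; pixel columns grow to the right and rows downward; lengths in m; the calibration is good to about 2 mm. A picture is of the moment at which its call begins. There is no depth.
- close_job(): hands the job in; it is judged then, once.
The state is a dict: "time": time; "joint_positions": joint angles; "joint_vel": joint speeds; "joint_torque": joint torques, N m; "ee_pos": TCP position; "eef_rot": TCP orientation; "ft_force": force on the tool from outside, world axes, zero at the start; "torque": the same for the moment, N m; "width": finger opening in m; "grip_force": force on a finger pad.
Only numpy, scipy, OpenCV 4.12 (cv2) and the standard library are available. Lean on these libraries where they do the work, as an engineer would, in place of code of your own. Each camera call takes 0.05 s, during which the arm holds its last target. There are 200 camera calls.

TASK

Finish packing this lot for the shelf: set the two loose tumblers from the table into the two on the wooden carrying tray, one into each so that they make two fully seated pairs, while the tray stays on the table. Then take the tray by its bar, lift it about 10 cm off the table, level all the way, and finish while still holding it there, still and level with both pairs on board; leave the jar, the carton and the wooden offcut alone.

Things in the scene. Friction and masses are not known exactly. Their poses are not given: they have to be found in the camera images.
- tray: Wooden carrying tray, 260 mm (its x) by 230 mm (its y), 8 mm floor, lip 28 mm high, about 0.42 kg empty, loose on the table. Two uprights, 50 mm wide in y, at x = -116 and +116 mm carry a flat grip bar along its x axis over the middle. Origin: centre of its underside. It stands with a tumbler on either side of the bar.
- tray_bar (a point): Middle of the tray's grip bar, 155 mm above the tray's underside; axes as the tray's. The bar is 220 mm long (x), 18 mm thick (y) and 30 mm high (its top 170 mm and its underside 140 mm above the tray's underside). Held here the loaded tray is nearly balanced.
- tray_tumbler_1: Plain open steel stacking tumbler, 74 mm tall, 60 g: straight collar 66 mm across (60 inside) from the rim down to 40 mm, flat shoulder below it, then a taper from 53 to a 36 mm foot. Origin: centre of the underside, z up its axis. All four alike. Stands on the tray floor (8 mm above its underside), on the tray's +y side, about 65 mm from the bar.
- tray_tumbler_2: Plain open steel stacking tumbler, 74 mm tall, 60 g: straight collar 66 mm across (60 inside) from the rim down to 40 mm, flat shoulder below it, then a taper from 53 to a 36 mm foot. Origin: centre of the underside, z up its axis. All four alike. Stands on the tray floor (8 mm above its underside), on the tray's -y side, about 65 mm from the bar.
- loose_tumbler_1: Plain open steel stacking tumbler, 74 mm tall, 60 g: straight collar 66 mm across (60 inside) from the rim down to 40 mm, flat shoulder below it, then a taper from 53 to a 36 mm foot. Origin: centre of the underside, z up its axis. All four alike. Set in another, its shoulder rests on that rim, origin 34 mm higher, 3 to 4 mm side play. Stands upright on the table left (+y) of the tray.
- loose_tumbler_2: Plain open steel stacking tumbler, 74 mm tall, 60 g: straight collar 66 mm across (60 inside) from the rim down to 40 mm, flat shoulder below it, then a taper from 53 to a 36 mm foot. Origin: centre of the underside, z up its axis. All four alike. Set in another, its shoulder rests on that rim, origin 34 mm higher, 3 to 4 mm side play. Stands upright on the table right (-y) of the tray.
- jar: Bystander: amber glass jar with a white cap, 64 mm in diameter, 100 mm tall, beyond or beside the tray. Origin: centre of its underside.
- carton: Bystander: small closed cardboard carton, 90 by 70 by 80 mm high, beyond or beside the tray. Origin: centre of its underside.
- dowel_block: Bystander: upright round offcut of wood, 60 mm in diameter, 60 mm tall, beyond or beside the tray. Origin: centre of its underside.
There are look-alikes about, which are no part of the job. Leave any pink or red look-alike of the loose_tumbler_2 alone.

How it is judged:
On the way, in this order (a step that is already met when the one before it is completed fails the run):
1. both loose tumblers are seated, one in each tumbler on the tray, with the tray still on the table (z of tray_tumbler_1 in the frame of tray between 0.002 and 0.014 m and angle between the z axis of each of tray_tumbler_1, tray_tumbler_2 and the z axis of tray, either way round below 0.12 rad and z of tray_tumbler_2 in the frame of tray between 0.002 and 0.014 m and ((z of loose_tumbler_1 in the frame of tray_tumbler_1 between 0.03 and 0.039 m and horizontal distance between loose_tumbler_1 and tray_tumbler_1 below 0.009 m and angle between the z axis of loose_tumbler_1 and the z axis of tray_tumbler_1, either way round below 0.12 rad and z of loose_tumbler_2 in the frame of tray_tumbler_2 between 0.03 and 0.039 m and horizontal distance between loose_tumbler_2 and tray_tumbler_2 below 0.009 m and angle between the z axis of loose_tumbler_2 and the z axis of tray_tumbler_2, either way round below 0.12 rad) or (z of loose_tumbler_1 in the frame of tray_tumbler_2 between 0.03 and 0.039 m and horizontal distance between loose_tumbler_1 and tray_tumbler_2 below 0.009 m and angle between the z axis of loose_tumbler_1 and the z axis of tray_tumbler_2, either way round below 0.12 rad and z of loose_tumbler_2 in the frame of tray_tumbler_1 between 0.03 and 0.039 m and horizontal distance between loose_tumbler_2 and tray_tumbler_1 below 0.009 m and angle between the z axis of loose_tumbler_2 and the z axis of tray_tumbler_1, either way round below 0.12 rad)) and height (world z) of tray below 0.01 m), for 0.2 s.
2. the tray is lifted clear of the table, level, with both pairs on it (z of tray_tumbler_1 in the frame of tray between 0.002 and 0.014 m and angle between the z axis of each of tray_tumbler_1, tray_tumbler_2 and the z axis of tray, either way round below 0.12 rad and z of tray_tumbler_2 in the frame of tray between 0.002 and 0.014 m and ((z of loose_tumbler_1 in the frame of tray_tumbler_1 between 0.03 and 0.039 m and horizontal distance between loose_tumbler_1 and tray_tumbler_1 below 0.009 m and angle between the z axis of loose_tumbler_1 and the z axis of tray_tumbler_1, either way round below 0.12 rad and z of loose_tumbler_2 in the frame of tray_tumbler_2 between 0.03 and 0.039 m and horizontal distance between loose_tumbler_2 and tray_tumbler_2 below 0.009 m and angle between the z axis of loose_tumbler_2 and the z axis of tray_tumbler_2, either way round below 0.12 rad) or (z of loose_tumbler_1 in the frame of tray_tumbler_2 between 0.03 and 0.039 m and horizontal distance between loose_tumbler_1 and tray_tumbler_2 below 0.009 m and angle between the z axis of loose_tumbler_1 and the z axis of tray_tumbler_2, either way round below 0.12 rad and z of loose_tumbler_2 in the frame of tray_tumbler_1 between 0.03 and 0.039 m and horizontal distance between loose_tumbler_2 and tray_tumbler_1 below 0.009 m and angle between the z axis of loose_tumbler_2 and the z axis of tray_tumbler_1, either way round below 0.12 rad)) and height (world z) of tray between 0.06 and 0.15 m and angle between tray's own z axis and vertical below 0.1 rad), for 0.5 s.
At the end, for the whole second after the job is handed in: The fingers hold the tray 60 to 150 mm above the table, within 0.1 rad of level and still; both tray tumblers stand on its floor, each with a loose one seated in it (34 mm above, -4/+5 mm; 9 mm off-axis at most; within 0.12 rad); jar, carton and offcut moved under 30 mm (all of step 2 and linear speed of tray below 0.02 m/s and angular speed of tray below 0.15 rad/s and contact force between the fingers and tray above 1 N and not (distance of jar from where it was at the start of the episode above 0.03 m) and not (distance of carton from where it was at the start of the episode above 0.03 m) and not (distance of dowel_block from where it was at the start of the episode above 0.03 m)); the arm keeps its last pose, push and grip.
It fails at once if the jar is knocked or moved more than 30 mm (distance of jar from where it was at the start of the episode above 0.03 m).
It fails at once if the carton is knocked or moved more than 30 mm (distance of carton from where it was at the start of the episode above 0.03 m).
It fails at once if the wooden offcut is knocked or moved more than 30 mm (distance of dowel_block from where it was at the start of the episode above 0.03 m).
It fails at once if the tray is tipped more than 0.25 rad (angle between tray's own z axis and vertical above 0.25 rad).
It also fails if it takes over 72 s, if anything falls off the work surface, if the arm or the gripper's body presses on something with over 40 N, if the wrist force passes 120 N, or if a joint passes its speed limit or range.

## Working session

There is one attempt and no reset: what is moved stays moved. The work goes in short steps, Python scripts to look and compute and a tool call to move; the robot and the scene stay as the last step left them, time stands still between calls to the robot, and variables do not carry over. Pictures are saved under pics/ and viewed, at most 10 in all, crops included, and the job is handed in when it is done.

Besides the shell and the picture viewer there is one more tool, called after "Emit:" as a command line: name --argument value ..., lists and objects as JSON in quotes. play_rows: Moves the arm, as the interface text tells. Its arguments: {"type":"object","properties":{"increments":{"type":"string"},"grip_force":{"type":"number"}},"required":["increments"]}

```bash
mkdir -p pics
python3 - <<'E'
from bench import *
import cv2,numpy as np
for n in("side","top"):
    c=camera(n); cv2.imwrite(f"pics/{n}0.png",c["color"][:,:,::-1]); print(n,c["fx"],c["fy"],c["cx"],c["cy"]);print(np.round(c["camera_from_world"],4).tolist())
s=read_state();print(s)
E
```

```text
side 502.1029713099674 502.1029713099674 319.39820060261593 199.6643470481744
[[-0.8424, -0.5386, 0.0144, 0.483], [-0.3962, 0.601, -0.6941, 0.2926], [0.3652, -0.5905, -0.7197, 1.3046], [0.0, 0.0, 0.0, 1.0]]
top 450.40110816313387 450.40110816313387 327.29409149205287 192.8035188076958
[[-0.0254, -0.9996, 0.0126, -0.0107], [-0.9818, 0.0226, -0.1884, 0.589], [0.1881, -0.0171, -0.982, 1.2246], [0.0, 0.0, 0.0, 1.0]]
{'time': 0.1, 'joint_positions': array([ 1.26545953,  0.33278137, -0.06469037,  1.46085296,  0.02161391,
        1.34988174, -0.08852432]), 'joint_vel': array([ 0.00128301, -0.00182704,  0.00018166, -0.00258943,  0.00022413,
       -0.00074574,  0.00023237]), 'joint_torque': array([ 1.40968583e-03, -6.24546790e+01,  2.48345488e-02, -3.90724611e+01,
       -6.12821896e-02,  3.65911459e-02,  5.55034717e-05]), 'ee_pos': array([ 0.1742584 , -0.59986427,  0.22185261]), 'eef_rot': array([ 9.90024724e-01,  1.40892403e-01, -1.21934732e-04, -6.01582578e-04]), 'ft_force': array([ 0.00880007, -0.06061557, -0.13110387]), 'torque': array([-0.023108  ,  0.05342177,  0.05911138]), 'grip_force': 0.0, 'width': 0.08692110295382213}
```

View pics/top0.png

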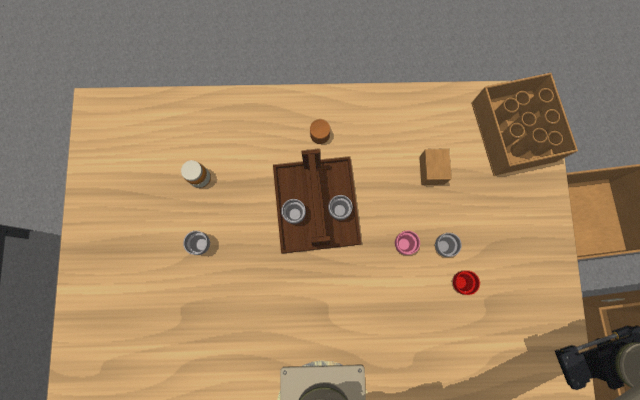

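View pics/side0.png

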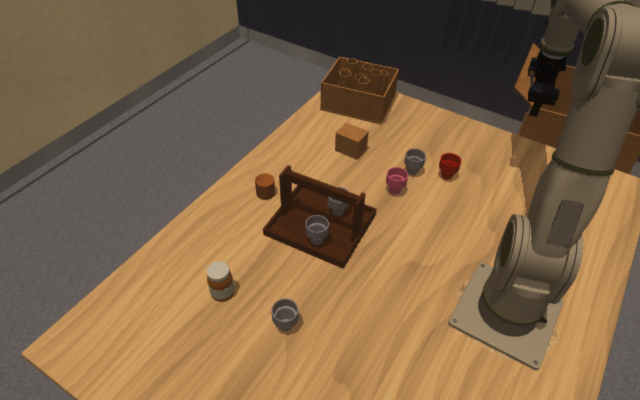

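The top view shows the tray at about (317,205), with tray tumblers at (293,210) and (340,207). The loose grey tumblers are at (196,243) and (447,244). The pink one at (407,243) and the red one at (466,282) are look-alikes. In the side view the jar stands at (220,280).

```bash
cat > h.py <<'E'
import cv2,numpy as np
from scipy.spatial.transform import Rotation as R
def bp(c,u,v,z):
    T=c["camera_from_world"];d=T[:3,:3].T@np.array([(u-c["cx"])/c["fx"],(v-c["cy"])/c["fy"],1]);o=-T[:3,:3].T@T[:3,3]
    return o+d*(z-o[2])/d[2]
def pr(c,P):
    P=np.atleast_2d(P);T=c["camera_from_world"];q=P@T[:3,:3].T+T[:3,3]
    return q[:,:2]/q[:,2:]*[c["fx"],c["fy"]]+[c["cx"],c["cy"]]
def circ(x,y,z,r,n=24):
    a=np.arange(n)*2*np.pi/n;return np.c_[x+r*np.cos(a),y+r*np.sin(a),0*a+z]
def crop(c,u,v,half,S,sets=(),tick=10):
    k=S/(2*half);M=np.array([[k,0,S/2-k*u],[0,k,S/2-k*v]])
    im=cv2.warpAffine(c["color"][:,:,::-1].copy(),M,(S,S),flags=cv2.INTER_CUBIC)
    for P,col in sets:
        for p in pr(c,P): cv2.circle(im,tuple(int(t) for t in M[:,:2]@p+M[:,2]),1,col,-1)
    return im
E
python3 - <<'E'
from bench import *
from h import *
t,s=camera("top"),camera("side")
g={'l1':(196,243,.074,285,308),'l2':(447,244,.074,415,157),'t1':(293,210,.082,317,224),'t2':(340,207,.082,338,197)}
rows=[[],[]]
for k,(u,v,z,us,vs) in g.items():
    a=bp(t,u,v,z);b=bp(s,us,vs,z);print(k,a.round(4),b.round(4))
    P=[(circ(a[0],a[1],z,.033),(0,255,0))]
    rows[0].append(crop(t,u,v,20,200,P));rows[1].append(crop(s,us,vs,25,200,P))
cv2.imwrite("pics/m1.png",np.vstack([np.hstack(r) for r in rows]))
c=[bp(t,u,v,.028) for u,v in((274,166),(350,157),(360,244),(281,252))]
print(np.round(c,4))
# tray top crop
cv2.imwrite("pics/tray.png",crop(t,317,202,55,600))
cv2.imwrite("pics/trays.png",crop(s,320,215,60,600))
E
```

```text
l1 [0.4537 0.3378 0.074 ] [0.4577 0.3379 0.074 ]
l2 [ 0.4341 -0.3504  0.074 ] [ 0.4309 -0.3454  0.074 ]
t1 [0.5374 0.0714 0.082 ] [0.5356 0.0736 0.082 ]
t2 [ 0.5428 -0.0587  0.082 ] [ 0.541  -0.0486  0.082 ]
[[ 0.6776  0.1289  0.028 ]
 [ 0.7    -0.0953  0.028 ]
 [ 0.4434 -0.1148  0.028 ]
 [ 0.4263  0.1099  0.028 ]]
```

View pics/m1.png

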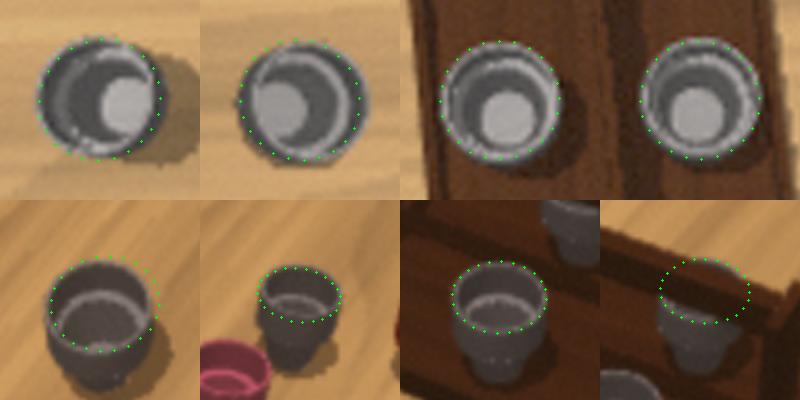

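View pics/tray.png

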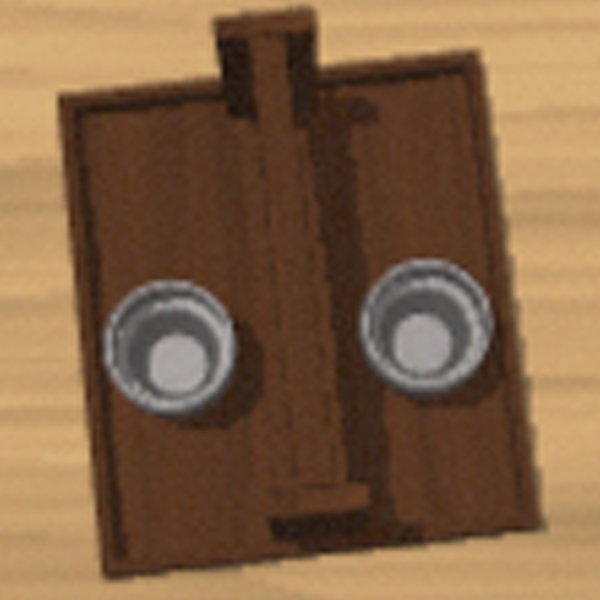

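The rim overlays in m1 match to within about 1 px. Only loose 1 in the side view is off, sitting about 1.6 px lower at (285.1,309.6). The tray's lip corners in the crop are at (60,95), (480,52), (545,527) and (107,577), so its yaw is about 4.5°.

```bash
cat >> h.py <<'E'
from scipy.optimize import least_squares
def tri(obs,z): # obs [(cam,u,v)]
    return least_squares(lambda p:np.concatenate([(pr(c,[p[0],p[1],z])[0]-[u,v]) for c,u,v in obs]),[.5,0]).x
def Rd(yaw): return R.from_euler('z',yaw,degrees=True)*R.from_euler('x',180,degrees=True)
def plan(s,x,y,z,yaw):
    q=R.from_quat(s["eef_rot"]);rv=(q.inv()*Rd(yaw)).as_rotvec();d=q.inv().apply(np.array([x,y,z])-s["ee_pos"])
    print("rot",rv.round(4),"shift",d.round(4))
E
python3 - <<'E'
from bench import *
from h import *
t,s=camera("top"),camera("side")
for k,(u,v,z,us,vs) in {'l1':(196,243,.074,285.1,309.6),'l2':(447,244,.074,414.9,155.4),'t1':(293,210,.082,316.7,223.5)}.items(): print(k,tri([(t,u,v),(s,us,vs)],z).round(4))
px=[(262+a/5.4545,147+b/5.4545) for a,b in((60,95),(480,52),(545,527),(107,577))]
loc=np.array([[.13,.115],[.13,-.115],[-.13,-.115],[-.13,.115]])
def P(p,L,z): c,s_=np.cos(p[2]),np.sin(p[2]);L=np.atleast_2d(L);return np.c_[p[0]+L[:,0]*c-L[:,1]*s_,p[1]+L[:,0]*s_+L[:,1]*c,np.full(len(L),z)]
f=least_squares(lambda p:(pr(t,P(p,loc,.028))-px).ravel(),[.56,0,.08]);p=f.x;print(p.round(4),np.degrees(p[2]),f.fun.round(1))
bar=np.array([[a,b] for a in np.linspace(-.11,.11,40) for b in(-.009,.009)])
G=(0,255,0);lip=np.array([[a,b] for a in np.linspace(-.13,.13,20) for b in(-.115,.115)])
S=[(P(p,bar,.17),G),(P(p,lip,.028),(255,255,0))]
cv2.imwrite("pics/bar.png",np.hstack([crop(t,317,202,55,400,S),crop(s,320,215,60,400,S)]))
plan(read_state(),.434,-.348,.20,92)
E
```

```text
l1 [0.4545 0.3397]
l2 [ 0.4342 -0.3509]
t1 [0.5374 0.0718]
[0.5632 0.0061 0.0906] 5.190009122774754 [-0.2  0.1  0.4 -0.5 -0.   0.1 -0.2  0.3]
rot [-3.0000e-04 -2.0000e-04 -1.3229e+00] shift [ 0.3197 -0.1696  0.0224]
```

View pics/bar.png

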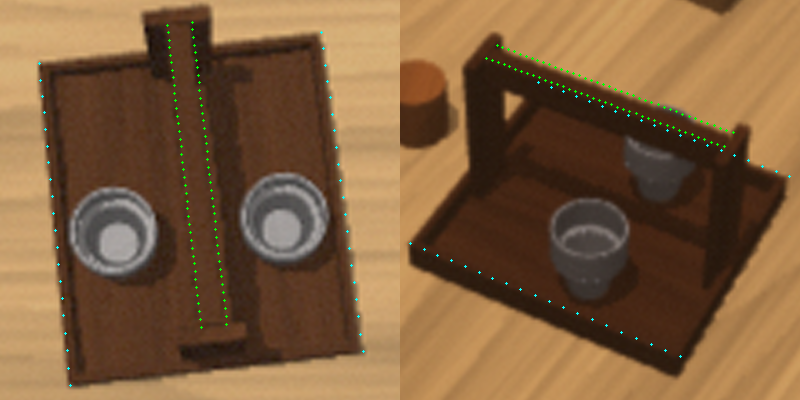

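The overlay of the tray and bar model matches in both views, with the bar centre at (0.563, 0.006) and yaw 5.2°. I'll go over loose tumbler 2 first.

Emit:
play_rows --increments "0 0 -1.46 0.319 -0.17 0.022 1;0 0 -1.46 0.319 -0.17 0.022 1;0 0 -1.46 0.319 -0.17 0.022 1;0 0 -1.46 0.319 -0.17 0.022 1;0 0 -1.46 0.319 -0.17 0.022 1;0 0 -1.46 0.319 -0.17 0.022 1;0 0 -1.46 0.319 -0.17 0.022 1;0 0 -1.46 0.319 -0.17 0.022 1" --grip_force 12

```text
time: 1.1
ee_pos: [0.4376, -0.3423, 0.2006]
eef_rot: [0.733, 0.68, 0.001, -0.0]
ft_force: [-0.7, 0.1, 0.8]
width: 0.0869
grip_force: 0.0
```

```bash
python3 -c "
from bench import *
from h import *
s=read_state();print(s['ee_pos']);plan(s,.434,-.351,.05,100)"
```

```text
[ 0.43760055 -0.34229539  0.20060395]
rot [ 0.0019 -0.0016 -0.2485] shift [-0.0092 -0.0032  0.1506]
```

Emit:
play_rows --increments "0 0 -0.14 -0.009 -0.003 0.06 1;0 0 -0.24 -0.009 -0.003 0.06 1;0 0 -0.24 -0.009 -0.003 0.06 1;0 0 -0.24 -0.009 -0.003 0.06 1;0 0 -0.24 -0.009 -0.003 0.06 1"

```text
time: 1.6
ee_pos: [0.4303, -0.357, 0.142]
eef_rot: [0.652, 0.758, 0.0, 0.001]
ft_force: [-0.8, -0.0, 0.2]
width: 0.087
grip_force: 0.0
```

```bash
python3 -c "
from bench import *
from h import *
s=read_state();print(s['ee_pos']);plan(s,.434,-.351,.05,100)"
```

```text
[ 0.43030908 -0.35697679  0.1419977 ]
rot [ 0.0015  0.0017 -0.0249] shift [0.0055 0.0044 0.092 ]
```

Emit:
play_rows --increments "0 0 -0.02 0.005 0.004 0 1;0 0 -0.02 0.005 0.004 0.04 1;0 0 -0.02 0.005 0.004 0.07 1;0 0 -0.02 0.005 0.004 0.092 1;0 0 -0.02 0.005 0.004 0.092 1;0 0 -0.02 0.005 0.004 0.092 1"

```text
time: 2.2
ee_pos: [0.4334, -0.351, 0.0496]
eef_rot: [0.644, 0.765, 0.0, 0.0]
ft_force: [0.8, -0.7, -1.3]
width: 0.087
grip_force: 0.0
```

Run:
```python
from bench import *
from h import *
s=read_state();plan(s,.434,-.351,.05,100)
t,sd=camera("top"),camera("side")
P=[(circ(.434,-.351,.074,.033),(0,255,0))]
cv2.imwrite("pics/g2.png",np.hstack([crop(t,447,244,25,400,P),crop(sd,415,157,30,400,P)]))
```

```text
rot [ 0.0007  0.0005 -0.0022] shift [-0.0001  0.0006 -0.0004]
```

View pics/g2.png

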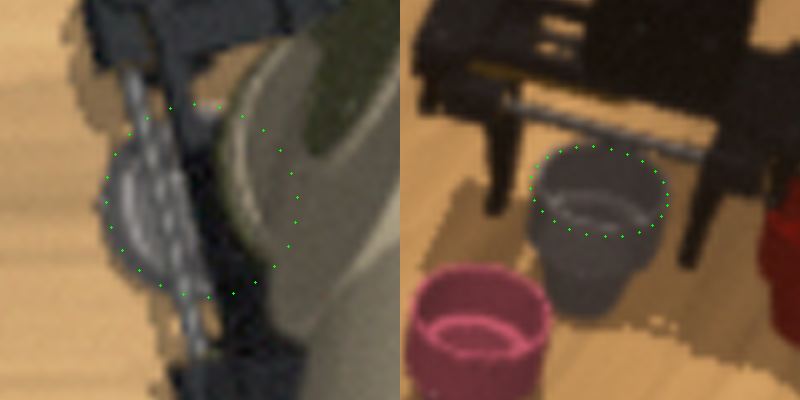

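The fingers straddle loose tumbler 2, and its rim matches the overlay centred at about (598,190) in the side half. I'll close on it and lift.

Emit:
play_rows --increments "0 0 0 0 0 0 0;0 0 0 0 0 0 0;0 0 0 0 0 0 0;0 0 0 0 0 0 0;0 0 0 0 0 0 0;0 0 0 0 0 -0.02 0;0 0 0 0 0 -0.05 0;0 0 0 0 0 -0.09 0"

```text
time: 3.1
ee_pos: [0.4316, -0.3503, 0.138]
eef_rot: [0.644, 0.765, 0.0, -0.002]
ft_force: [-0.1, -0.1, -0.7]
width: 0.067
grip_force: 12.0
```

Emit:
play_rows --increments "0 0 0 0 0 -0.05 0;0 0 0 0 0 -0.1 0;0 0 0 0 0 -0.13 0;0 0 0 0 0 -0.13 0;0 0 0 0 0 -0.13 0"

```text
time: 3.6
ee_pos: [0.4327, -0.3511, 0.2685]
eef_rot: [0.644, 0.765, -0.0, 0.0]
ft_force: [-0.4, 0.1, -1.5]
width: 0.0673
grip_force: 12.0
```

```bash
python3 -c "
from bench import *
from h import *
s=read_state();print(s['ee_pos']);plan(s,.5425,-.0587,.27,100)"
```

```text
[ 0.43268299 -0.3511138   0.2685061 ]
rot [ 0.0001  0.0005 -0.0026] shift [ 0.2693  0.1582 -0.0016]
```

Emit:
play_rows --increments "0 0 0 0.034 0.02 0 0;0 0 0 0.068 0.04 0 0;0 0 0 0.102 0.06 0 0;0 0 0 0.136 0.08 0 0;0 0 0 0.17 0.1 0 0;0 0 0 0.204 0.12 0 0;0 0 0 0.238 0.14 0 0;0 0 0 0.269 0.158 0 0"

```text
time: 4.4
ee_pos: [0.5419, -0.0571, 0.2667]
eef_rot: [0.644, 0.765, -0.001, -0.001]
ft_force: [-0.1, -1.4, -0.7]
width: 0.067
grip_force: 12.0
```

Emit:
play_rows --increments "0 0 0 0 0 0 0;0 0 0 0 0 0 0;0 0 0 0 0 0 0"

```text
time: 4.7
ee_pos: [0.5417, -0.0604, 0.2674]
eef_rot: [0.644, 0.765, -0.001, -0.001]
ft_force: [-0.2, 0.0, -1.1]
width: 0.0668
grip_force: 12.0
```

Run:
```python
from bench import *
from h import *
s=read_state();plan(s,.5425,-.0587,.17,100);p=s["ee_pos"]
t,sd=camera("top"),camera("side")
G=(0,255,0);P=[(circ(.5425,-.0587,.082,.033),G),(circ(p[0],p[1],p[2]+.024,.033),(255,255,0))]
cv2.imwrite("pics/i2.png",np.hstack([crop(t,340,200,30,400,P),crop(sd,338,170,60,400,P)]))
```

```text
rot [-0.0019 -0.0001 -0.004 ] shift [0.0015 0.0013 0.0974]
```

View pics/i2.png

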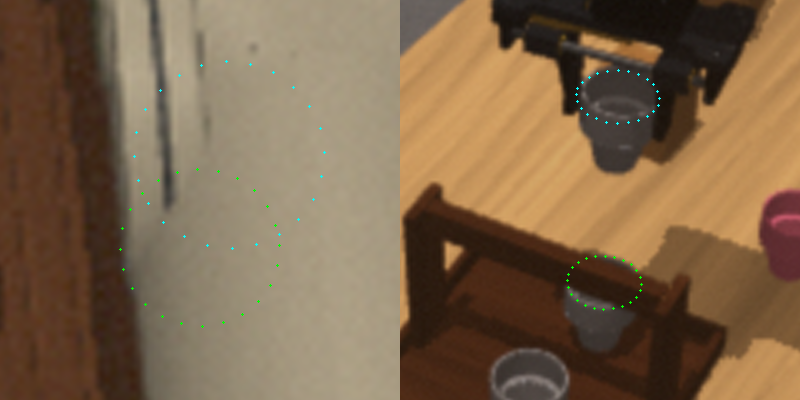

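The held tumbler matches its overlay at (618,97). The target rim lies about 0.5 px left of its overlay at (604,283). I'll shift about 1 mm and insert.

Emit:
play_rows --increments "0 0 0 0.002 0.002 0.03 0;0 0 0 0.002 0.002 0.06 0;0 0 0 0.002 0.002 0.09 0;0 0 0 0.002 0.002 0.11 0;0 0 0 0.002 0.002 0.125 0;0 0 0 0.002 0.002 0.14 0;0 0 0 0.002 0.002 0.15 0;0 0 0 0.002 0.002 0.15 0"

```text
time: 5.6
ee_pos: [0.5434, -0.0569, 0.1175]
eef_rot: [0.644, 0.765, -0.0, -0.001]
ft_force: [0.1, 0.3, 0.4]
width: 0.0673
grip_force: 12.0
```

Emit:
play_rows --increments "0 0 0 0 0 0.006 0;0 0 0 0 0 0.012 0;0 0 0 0 0 0.018 0;0 0 0 0 0 0.021 0;0 0 0 0 0 0.021 0;0 0 0 0 0 0.021 0"

```text
time: 6.2
ee_pos: [0.5441, -0.0567, 0.0977]
eef_rot: [0.644, 0.765, 0.0, 0.0]
ft_force: [0.4, 0.8, -0.4]
width: 0.067
grip_force: 12.0
```

Run:
```python
from bench import *
from h import *
s=read_state();plan(s,.543,-.058,.092,100);print(s["ft_force"])
```

```text
rot [ 0.0002  0.0001 -0.0025] shift [-0.0011 -0.0013  0.0057]
[ 0.35527989  0.77141654 -0.42323599]
```

Emit:
play_rows --increments "0 0 0 -0.001 -0.001 0.002 0;0 0 0 -0.001 -0.001 0.004 0;0 0 0 -0.001 -0.001 0.006 0;0 0 0 -0.001 -0.001 0.006 0;0 0 0 -0.001 -0.001 0.006 0"

```text
time: 6.7
ee_pos: [0.5432, -0.0578, 0.0915]
eef_rot: [0.644, 0.765, 0.0, 0.0]
ft_force: [-0.6, 0.6, -0.6]
width: 0.0673
grip_force: 12.0
```

Emit:
play_rows --increments "0 0 0 0 0 0.0015 0;0 0 0 0 0 0.0015 0;0 0 0 0 0 0.0015 0"

```text
time: 7.0
ee_pos: [0.5434, -0.0578, 0.0906]
eef_rot: [0.644, 0.765, 0.0, 0.0]
ft_force: [-2.0, 0.2, 5.6]
width: 0.067
grip_force: 12.0
```

Emit:
play_rows --increments "0 0 0 0 0 0 1;0 0 0 0 0 0 1;0 0 0 0 0 0 1;0 0 0 0 0 0 1;0 0 0 0 0 -0.02 1;0 0 0 0 0 -0.05 1;0 0 0 0 0 -0.1 1;0 0 0 0 0 -0.15 1"

```text
time: 7.8
ee_pos: [0.5425, -0.0577, 0.2413]
eef_rot: [0.644, 0.765, -0.0, -0.001]
ft_force: [0.7, 0.0, -0.7]
width: 0.0873
grip_force: 0.0
```

Run:
```python
from bench import *
from h import *
s=read_state();print(s["ee_pos"]);plan(s,.4545,.3395,.25,90)
t,sd=camera("top"),camera("side")
G=(0,255,0);P=[(circ(.543,-.058,.116,.033),G)]
cv2.imwrite("pics/p2.png",crop(sd,338,190,45,500,P))
```

```text
[ 0.54253049 -0.05773598  0.24133564]
rot [-0.0012 -0.0004  0.1723] shift [ 0.4065 -0.0187 -0.0084]
```

View pics/p2.png

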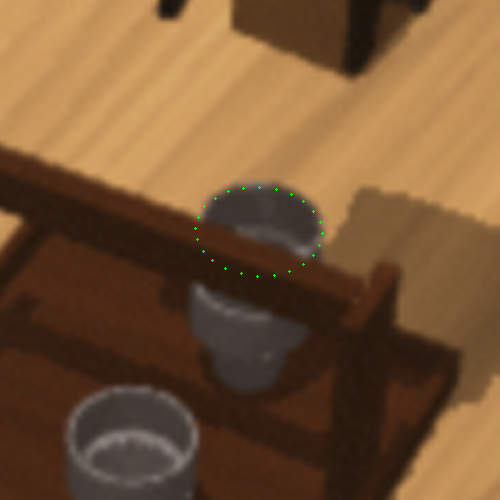

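Pair 2 is seated: the upper rim at (259,230) matches the overlay at 116 mm, and I felt 5.6 N of contact. Next is loose tumbler 1.

Emit:
play_rows --increments "0 0 0.02 0.05 -0.002 -0.008 1;0 0 0.04 0.1 -0.005 -0.008 1;0 0 0.06 0.15 -0.007 -0.008 1;0 0 0.08 0.2 -0.01 -0.008 1;0 0 0.11 0.25 -0.012 -0.008 1;0 0 0.13 0.3 -0.014 -0.008 1;0 0 0.15 0.35 -0.016 -0.008 1;0 0 0.17 0.395 -0.019 -0.008 1"

```text
time: 8.7
ee_pos: [0.4561, 0.3301, 0.2481]
eef_rot: [0.707, 0.708, 0.0, 0.0]
ft_force: [1.1, -0.0, 0.3]
width: 0.0872
grip_force: 0.0
```

Emit:
play_rows --increments "0 0 0 0.01 0 0.06 1;0 0 0 0.01 0 0.1 1;0 0 0 0.01 0 0.1 1;0 0 0 0.01 0 0.1 1;0 0 0 0.01 0 0.1 1"

```text
time: 9.2
ee_pos: [0.4581, 0.3387, 0.1508]
eef_rot: [0.707, 0.708, 0.002, 0.0]
ft_force: [0.3, -0.8, 0.5]
width: 0.0872
grip_force: 0.0
```

Run:
```python
from bench import *
from h import *
s=read_state();print(s["ee_pos"]);plan(s,.4545,.3395,.05,90)
```

```text
[0.45808754 0.33868722 0.15078669]
rot [ 0.0028 -0.0018  0.0012] shift [ 0.0006 -0.0039  0.1008]
```

Emit:
play_rows --increments "0 0 0 0.001 -0.004 0 1;0 0 0 0.001 -0.004 0.03 1;0 0 0 0.001 -0.004 0.07 1;0 0 0 0.001 -0.004 0.101 1;0 0 0 0.001 -0.004 0.101 1;0 0 0 0.001 -0.004 0.101 1"

```text
time: 9.8
ee_pos: [0.4534, 0.3397, 0.0488]
eef_rot: [0.706, 0.708, 0.001, 0.0]
ft_force: [0.2, 0.3, 0.2]
width: 0.087
grip_force: 0.0
```

Emit:
play_rows --increments "0 0 0 0 0 0 0;0 0 0 0 0 0 0;0 0 0 0 0 0 0;0 0 0 0 0 0 0;0 0 0 0 0 0 0;0 0 0 0 0 -0.02 0;0 0 0 0 0 -0.05 0;0 0 0 0 0 -0.09 0"

```text
time: 10.6
ee_pos: [0.4517, 0.3382, 0.1366]
eef_rot: [0.706, 0.708, -0.002, -0.0]
ft_force: [1.0, 0.1, -0.3]
width: 0.067
grip_force: 11.8
```

Emit:
play_rows --increments "0 0 0 0 0 -0.05 0;0 0 0 0 0 -0.1 0;0 0 0 0 0 -0.13 0;0 0 0 0 0 -0.13 0;0 0 0 0 0 -0.13 0"

```text
time: 11.1
ee_pos: [0.4528, 0.339, 0.267]
eef_rot: [0.706, 0.708, 0.0, 0.0]
ft_force: [0.5, -0.0, -1.9]
width: 0.067
grip_force: 11.8
```

Run:
```python
from bench import *
from h import *
s=read_state();print(s["ee_pos"],s["width"]);plan(s,.5374,.0716,.27,90)
```

```text
[0.45275783 0.33904855 0.2669754 ] 0.06697606346074954
rot [0.0004 0.0001 0.002 ] shift [-0.2676  0.0841 -0.003 ]
```

Emit:
play_rows --increments "0 0 0 -0.034 0.011 0 0;0 0 0 -0.068 0.022 0 0;0 0 0 -0.102 0.032 0 0;0 0 0 -0.136 0.043 0 0;0 0 0 -0.17 0.054 0 0;0 0 0 -0.204 0.064 0 0;0 0 0 -0.238 0.075 0 0;0 0 0 -0.268 0.084 0 0"

```text
time: 11.9
ee_pos: [0.5369, 0.0688, 0.2651]
eef_rot: [0.707, 0.707, -0.001, -0.001]
ft_force: [-0.8, -0.8, -0.7]
width: 0.067
grip_force: 11.8
```

Emit:
play_rows --increments "0 0 0 0 0 0 0;0 0 0 0 0 0 0;0 0 0 0 0 0 0"

```text
time: 12.2
ee_pos: [0.5367, 0.0723, 0.2662]
eef_rot: [0.706, 0.708, -0.0, -0.001]
ft_force: [-0.9, 1.1, 0.1]
width: 0.0672
grip_force: 11.8
```

Run:
```python
from bench import *
from h import *
s=read_state();plan(s,.5374,.0716,.17,90);p=s["ee_pos"]
sd=camera("side")
G=(0,255,0);P=[(circ(.5374,.0716,.082,.033),G),(circ(p[0],p[1],p[2]+.025,.033),(255,255,0))]
cv2.imwrite("pics/i1.png",crop(sd,320,185,60,600,P))
```

```text
rot [-0.0015 -0.0003  0.0036] shift [-0.0008  0.0009  0.0962]
```

View pics/i1.png

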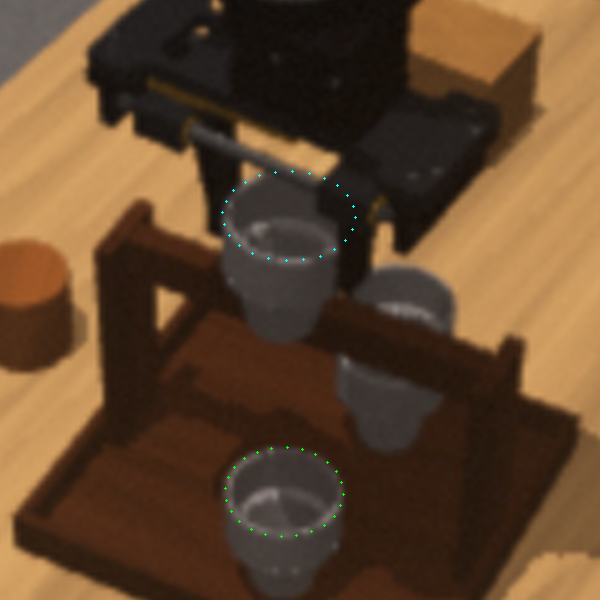

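The held tumbler's rim sits about 1 px left of its overlay, at (285,217), so it is a little to +y in the grip. The target rim at (284,492) matches. I'll shift −y slightly and insert.

Emit:
play_rows --increments "0 0 0 -0.002 0.001 0.03 0;0 0 0 -0.002 0.001 0.06 0;0 0 0 -0.002 0.001 0.09 0;0 0 0 -0.002 0.001 0.11 0;0 0 0 -0.002 0.001 0.125 0;0 0 0 -0.002 0.001 0.14 0;0 0 0 -0.002 0.001 0.148 0;0 0 0 -0.002 0.001 0.148 0"

```text
time: 13.05
ee_pos: [0.538, 0.0694, 0.1183]
eef_rot: [0.706, 0.708, -0.0, -0.0]
ft_force: [0.8, 0.5, -0.5]
width: 0.067
grip_force: 11.8
```

Emit:
play_rows --increments "0 0 0 0 0 0.006 0;0 0 0 0 0 0.012 0;0 0 0 0 0 0.018 0;0 0 0 0 0 0.021 0;0 0 0 0 0 0.021 0;0 0 0 0 0 0.021 0"

```text
time: 13.65
ee_pos: [0.5384, 0.0692, 0.0981]
eef_rot: [0.706, 0.708, 0.0, 0.0]
ft_force: [0.2, 0.1, -0.6]
width: 0.0671
grip_force: 11.8
```

Run:
```python
from bench import *
from h import *
s=read_state();plan(s,.5374,.0703,.0905,90);print(s["ft_force"])
```

```text
rot [0.0001 0.     0.0019] shift [ 0.0011 -0.001   0.0076]
[ 0.22691601  0.06556721 -0.55573443]
```

Emit:
play_rows --increments "0 0 0 0.001 -0.001 0.002 0;0 0 0 0.001 -0.001 0.004 0;0 0 0 0.001 -0.001 0.006 0;0 0 0 0.001 -0.001 0.008 0;0 0 0 0.001 -0.001 0.008 0;0 0 0 0.001 -0.001 0.008 0"

```text
time: 14.25
ee_pos: [0.5375, 0.0702, 0.0901]
eef_rot: [0.706, 0.708, 0.0, 0.0]
ft_force: [-1.7, 0.2, 1.3]
width: 0.067
grip_force: 11.8
```

Emit:
play_rows --increments "0 0 0 0 0 0.001 0;0 0 0 0 0 0.001 0;0 0 0 0 0 0.001 0"

```text
time: 14.55
ee_pos: [0.5376, 0.0703, 0.0894]
eef_rot: [0.706, 0.708, 0.0, 0.0]
ft_force: [-2.0, -0.1, 5.2]
width: 0.0668
grip_force: 11.9
```

Emit:
play_rows --increments "0 0 0 0 0 0 1;0 0 0 0 0 0 1;0 0 0 0 0 0 1;0 0 0 0 0 0 1;0 0 0 0 0 -0.02 1;0 0 0 0 0 -0.05 1;0 0 0 0 0 -0.1 1;0 0 0 0 0 -0.15 1"

```text
time: 15.35
ee_pos: [0.5367, 0.0702, 0.2403]
eef_rot: [0.706, 0.708, -0.0, -0.0]
ft_force: [1.5, 0.7, 0.6]
width: 0.0871
grip_force: 0.0
```

Emit:
play_rows --increments "0 0 0 0 0.02 -0.02 1;0 0 0 0 0.02 -0.02 1;0 0 0 0 0.02 -0.02 1"

```text
time: 15.65
ee_pos: [0.5573, 0.0704, 0.2586]
eef_rot: [0.706, 0.708, -0.0, -0.0]
ft_force: [0.4, -0.2, -0.7]
width: 0.0871
grip_force: 0.0
```

Run:
```python
from bench import *
from h import *
s=read_state();print(s["ee_pos"]);plan(s,.558,.0057,.25,5.2)
sd=camera("side")
G=(0,255,0)
p=(.5632,.0061,.0906);c,q=np.cos(p[2]),np.sin(p[2])
W=lambda L,z:np.array([[p[0]+a*c-b*q,p[1]+a*q+b*c,z] for a,b in L])
bar=[(a,b) for a in np.linspace(-.11,.11,40) for b in(-.009,.009)]
P=[(circ(.5374,.0703,.116,.033),G),(circ(.543,-.058,.116,.033),G),(W(bar,.17),(255,255,0))]
cv2.imwrite("pics/p12.png",crop(sd,320,205,60,600,P))
```

```text
[0.55729151 0.07035355 0.25863887]
rot [-4.0000e-04  0.0000e+00  1.4821e+00] shift [-0.0647  0.0006  0.0086]
```

View pics/p12.png

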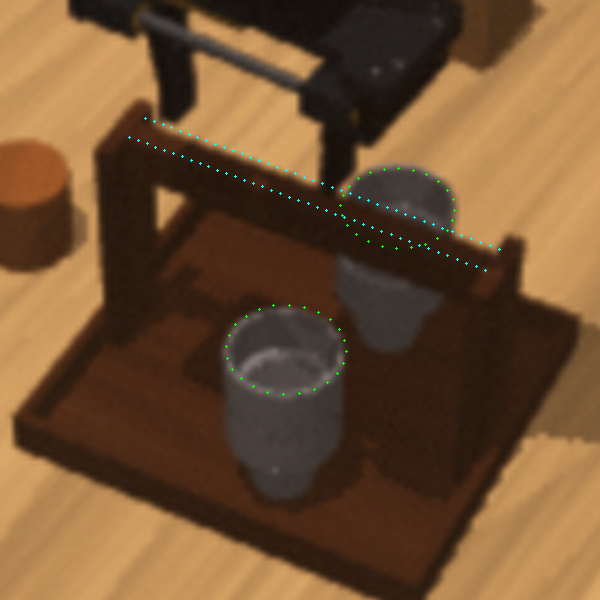

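Both pairs are seated with upright rims at (286,350) and (397,206) matching the overlays, and the tray has not moved. Now the bar.

Emit:
play_rows --increments "0 0 0.15 -0.01 0 0 1;0 0 0.3 -0.02 0 0 1;0 0 0.45 -0.03 0 0 1;0 0 0.6 -0.04 0 0 1;0 0 0.75 -0.05 0 0 1;0 0 0.9 -0.06 0 0 1;0 0 1.05 -0.065 0 0 1;0 0 1.19 -0.065 0 0 1"

```text
time: 16.5
ee_pos: [0.5564, 0.0042, 0.2575]
eef_rot: [0.982, 0.187, -0.001, -0.0]
ft_force: [0.5, 0.4, -1.5]
width: 0.0871
grip_force: 0.0
```

Emit:
play_rows --increments "0 0 0.14 0 0 0 1;0 0 0.28 0 0 0 1;0 0 0.28 0 0 0 1;0 0 0.28 0 0 0 1;0 0 0.28 0 0 0 1"

```text
time: 17.0
ee_pos: [0.5572, 0.0053, 0.2586]
eef_rot: [0.999, 0.053, -0.0, 0.0]
ft_force: [-0.1, -0.7, -0.0]
width: 0.0869
grip_force: 0.0
```

Run:
```python
from bench import *
from h import *
s=read_state();print(s["ee_pos"],s["joint_positions"].round(2));plan(s,.558,.0057,.137,5.2)
```

```text
[0.55716038 0.00529549 0.25859363] [ 0.4   0.21 -0.57  1.56  0.12  1.4  -1.64]
rot [0.     0.0007 0.0155] shift [ 0.001  -0.0003  0.1216]
```

Emit:
play_rows --increments "0 0 0.015 0.001 0 0.02 1;0 0 0.015 0.001 0 0.05 1;0 0 0.015 0.001 0 0.08 1;0 0 0.015 0.001 0 0.105 1;0 0 0.015 0.001 0 0.121 1;0 0 0.015 0.001 0 0.121 1;0 0 0.015 0.001 0 0.121 1"

```text
time: 17.7
ee_pos: [0.5586, 0.0054, 0.1385]
eef_rot: [0.999, 0.045, 0.0, -0.0]
ft_force: [-0.7, -0.4, 0.7]
width: 0.0871
grip_force: 0.0
```

Run:
```python
from bench import *
from h import *
s=read_state();plan(s,.558,.0057,.137,5.2);print(s["ft_force"])
```

```text
rot [-0.0001 -0.     -0.0017] shift [-0.0006 -0.0003  0.0015]
[-0.73028936 -0.35547259  0.70204467]
```

Emit:
play_rows --increments "0 0 0 0 0 0.001 0.35;0 0 0 0 0 0.001 0.35;0 0 0 0 0 0.001 0.35;0 0 0 0 0 0.001 0.3;0 0 0 0 0 0.001 0.25;0 0 0 0 0 0.001 0.2;0 0 0 0 0 0.001 0;0 0 0 0 0 0.001 0" --grip_force 15

```text
time: 18.5
ee_pos: [0.5585, 0.0054, 0.137]
eef_rot: [0.999, 0.044, -0.0, 0.0]
ft_force: [0.6, -0.0, -1.3]
width: 0.0311
grip_force: 0.0
```

Emit:
play_rows --increments "0 0 0 0 0 0 0;0 0 0 0 0 0 0;0 0 0 0 0 0 0;0 0 0 0 0 0 0" --grip_force 60

```text
time: 18.9
ee_pos: [0.5585, 0.0061, 0.1371]
eef_rot: [0.999, 0.044, 0.0, -0.0]
ft_force: [-0.9, 4.5, 1.1]
width: 0.0175
grip_force: 60.0
```

Gripped, with the opening at 17.5 mm. I'll lift slowly.

Emit:
play_rows --increments "0 0 0 0 0 -0.001 0;0 0 0 0 0 -0.003 0;0 0 0 0 0 -0.006 0;0 0 0 0 0 -0.01 0;0 0 0 0 0 -0.014 0;0 0 0 0 0 -0.017 0;0 0 0 0 0 -0.019 0;0 0 0 0 0 -0.02 0"

```text
time: 19.7
ee_pos: [0.5586, 0.0053, 0.1573]
eef_rot: [0.999, 0.044, 0.0, 0.0]
ft_force: [0.3, 0.1, -6.7]
width: 0.0176
grip_force: 60.0
```

Emit:
play_rows --increments "0 0 0 0 0 0 0;0 0 0 0 0 0 0;0 0 0 0 0 0 0"

```text
time: 20.0
ee_pos: [0.5584, 0.0054, 0.1569]
eef_rot: [0.999, 0.044, -0.0, 0.0]
ft_force: [0.5, 0.5, -6.9]
width: 0.0176
grip_force: 60.0
```

Run:
```python
from bench import *
from h import *
s=read_state();print(s["ee_pos"],s["ft_force"],s["torque"],R.from_quat(s["eef_rot"]).as_matrix()[:,2])
sd=camera("side");dz=s["ee_pos"][2]-.1371
G=(0,255,0)
p=(.5632,.0061+.0004,.0906);c,q=np.cos(p[2]),np.sin(p[2])
W=lambda L,z:np.array([[p[0]+a*c-b*q,p[1]+a*q+b*c,z+dz] for a,b in L])
lip=[(a,b) for a in np.linspace(-.13,.13,30) for b in(-.115,.115)]+[(a,b) for b in np.linspace(-.115,.115,30) for a in(-.13,.13)]
P=[(circ(.5374,.0703,.116+dz,.033),G),(circ(.543,-.058,.116+dz,.033),G),(W(lip,.028),(255,255,0))]
cv2.imwrite("pics/lift.png",crop(sd,320,205,60,600,P))
```

```text
[0.55837753 0.00538237 0.15686982] [ 0.53934745  0.4686786  -6.87925262] [ 0.05086857 -0.01939807  0.07024749] [-2.79802870e-04 -3.10612795e-05 -9.99999960e-01]
```

View pics/lift.png

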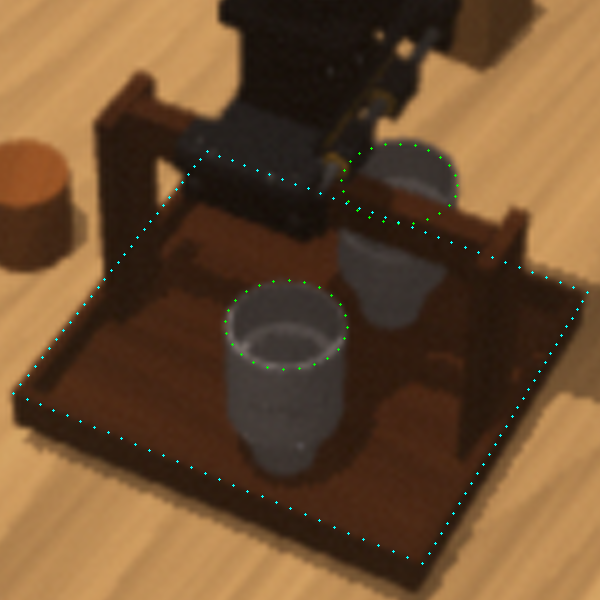

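The tray hangs level: its lip matches the overlay from (15,393) to (590,292), and both pairs are upright. The full 6.9 N is carried, so I'll lift on to 10 cm.

Emit:
play_rows --increments "0 0 0 0 0 -0.002 0;0 0 0 0 0 -0.006 0;0 0 0 0 0 -0.012 0;0 0 0 0 0 -0.018 0;0 0 0 0 0 -0.024 0;0 0 0 0 0 -0.03 0;0 0 0 0 0 -0.036 0;0 0 0 0 0 -0.042 0"

```text
time: 20.85
ee_pos: [0.5585, 0.0053, 0.1996]
eef_rot: [0.999, 0.044, 0.0, 0.0]
ft_force: [-0.0, -0.0, -6.9]
width: 0.0178
grip_force: 60.0
```

Emit:
play_rows --increments "0 0 0 0 0 -0.006 0;0 0 0 0 0 -0.012 0;0 0 0 0 0 -0.018 0;0 0 0 0 0 -0.024 0;0 0 0 0 0 -0.03 0;0 0 0 0 0 -0.034 0;0 0 0 0 0 -0.037 0;0 0 0 0 0 -0.038 0"

```text
time: 21.65
ee_pos: [0.5586, 0.0053, 0.2373]
eef_rot: [0.999, 0.044, 0.0, 0.0]
ft_force: [-0.5, 0.2, -7.2]
width: 0.0178
grip_force: 60.0
```

Emit:
play_rows --increments "0 0 0 0 0 0 0;0 0 0 0 0 0 0;0 0 0 0 0 0 0;0 0 0 0 0 0 0;0 0 0 0 0 0 0;0 0 0 0 0 0 0;0 0 0 0 0 0 0;0 0 0 0 0 0 0"

```text
time: 22.45
ee_pos: [0.5585, 0.0054, 0.2371]
eef_rot: [0.999, 0.044, 0.0, 0.0]
ft_force: [0.3, 0.6, -7.2]
width: 0.0178
grip_force: 60.0
```

Run:
```python
from bench import *
from h import *
s=read_state();print(s["time"],s["ee_pos"],s["ft_force"],abs(s["joint_vel"]).max())
sd=camera("side");dz=s["ee_pos"][2]-.1371
G=(0,255,0)
p=(.5632,.0061,.0906);c,q=np.cos(p[2]),np.sin(p[2])
W=lambda L,z:np.array([[p[0]+a*c-b*q,p[1]+a*q+b*c,z+dz] for a,b in L])
lip=[(a,b) for a in np.linspace(-.13,.13,30) for b in(-.115,.115)]+[(a,b) for b in np.linspace(-.115,.115,30) for a in(-.13,.13)]
P=[(circ(.5374,.0703,.116+dz,.033),G),(circ(.543,-.058,.116+dz,.033),G),(W(lip,.028),(255,255,0))]
cv2.imwrite("pics/fin.png",crop(sd,320,185,70,600,P))
```

```text
22.45 [0.55850062 0.00535808 0.2370503 ] [ 0.30166013  0.639245   -7.22144943] 0.000918398432849268
```

View pics/fin.png

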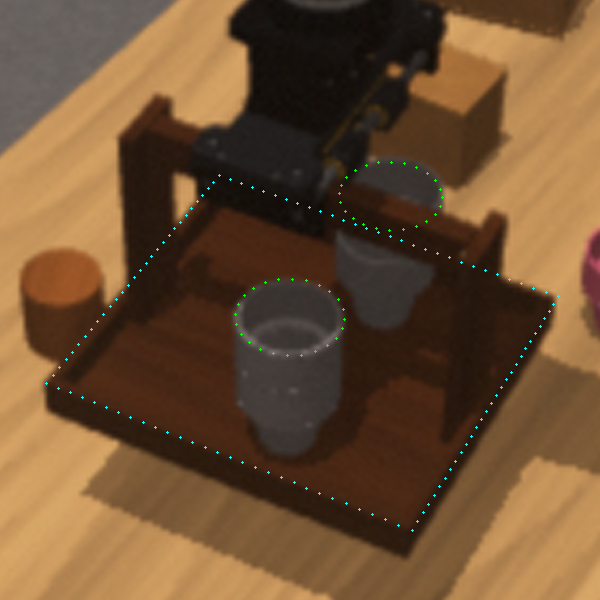

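The tray is 100 mm up and still. Its lip matches the level overlay and both pairs are seated.

```bash
python3 -c "
from bench import *
print(close_job())"
```

```text
the job is handed in; nothing more can be done
None
```

Both loose tumblers are seated in the two on the tray, and I handed in at about 22.5 s with the tray held level and still about 10 cm up; the hand-in returned no verdict, and I viewed 12 pictures, two over the limit of 10.

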